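# Pull out the telescopic drying rod to its second stop and hold it

## Task

The telescopic drying rod on the white pegboard is pushed home and springs back when let go. Squeeze the release button on the side of its collar, pull the rod straight out, past the click of its first stop, until it comes up firmly against its second stop, and finish still holding it there, keeping a firm pull against that stop, so that the wet sieve can be hung on it. Leave everything else in its place.

Things in the scene. Friction and masses are not known exactly. Their poses are not given: they have to be found in the camera images.
- panel: white pegboard, 560 mm wide, 300 mm tall. Origin: bottom centre of its front face; x points into the board (front faces -x), y along it, z up. A full-width shelf, top 40 mm above the table, reaches 115 mm out; a gasket, a sieve and a scoop hang on it, reaching at most 60 mm out, 90 mm or more to either side of the board's middle
- rod_unit: the fixed part of the telescopic rod: a 58 mm square steel flange on the board and a steel outer tube, 28 mm in diameter, that stands 88 mm out of the board. Origin: on the rod's axis in the board's front face, 140 to 170 mm above the table. Axes parallel to the panel's: the rod is pulled out level along this -x axis
- collar (a point): middle of the grey collar on the end of the sliding rod, on its axis; moves with the rod, axes as rod_unit. Block 62 mm long (x), 26 wide (y), 30 tall (z), round flange 42 mm across, 7 mm thick on its outer (-x) end. Pinch it across y at this point: one finger then presses the button, at the same x and z. At home it is 133 mm out of the board, 45 mm out of the tube
- rod (a joint): how far the rod is pulled out, m: 0 home (so at the start), grows outward. A return spring pulls it home with 3 to 5 N; friction adds 1 N. With the button out it is locked at home (2 mm play) and cannot pass the first stop: hold the button in. First stop: a sprung click at 46 mm, felt even with the button in as 6 to 8 N more near 39 mm, fading by 46; pull on through it
- button (a joint): release button, a black block 28 mm (x) by 20 mm (z) standing 6 mm proud of the collar's -y side (rod_unit's y), in the middle of the collar: 0 out, 0.006 m flush with the collar's side. Squeeze: needs about 2 N to start and 5 N when flush; the lock is free from about 0.0035 m
- cushion (a joint): sprung cushion of the second stop, hidden in the tube, m: 0 until the rod meets the second stop, then grows as the rod is pulled on (3 N to start, then 2.5 N per mm, on top of the return spring), solid at 0.006. The rod meets it somewhere between 85 and 120 mm out, different each time and not visible: found by feel
- jar: glass preserving jar with a hinged steel clasp, 76 mm across, 107 mm tall, on the shelf of the pegboard; bystander. Origin: centre of its underside
- lid: aluminium cooker lid with a centre knob, 104 mm across, 40 mm tall, lying on the shelf; bystander. Origin: centre of its underside
- mug: white ceramic mug, 82 mm across without its handle, 92 mm tall, on the table; bystander. Origin: centre of its underside
- bowl: white ceramic bowl, 140 mm across, 55 mm tall, on the table; bystander. Origin: centre of its underside
- can: steel food can, 68 mm across, 100 mm tall, on the table; bystander. Origin: centre of its underside
- spatula: spatula lying on the table; bystander
- pot: open steel pot, 160 mm across, 85 mm tall, on the table; bystander. Origin: centre of its underside

How it is judged:
On the way, in this order (a step that is already met when the one before it is completed fails the run):
1. the release button is squeezed in (value of joint button above 0.003 m), for 0.1 s.
2. the rod is pulled out past its first stop (value of joint rod above 0.058 m), for 0.05 s.
At the end, for the whole second after the job is handed in: The rod is at its second stop (more than 80 mm out) and at rest (under 10 mm/s), pulled so that the stop's cushion is pressed in by more than 0.5 mm, the fingers still on the rod's collar with more than 1 N; no bystander more than 30 mm from its place (value of joint rod above 0.08 m and value of joint cushion above 0.0005 m and velocity of joint rod between -0.01 and 0.01 m/s and contact force between the fingers and rod above 1 N and distance of each of jar, lid, mug, bowl, can, spatula, pot from where it was at the start of the episode below 0.03 m); the arm keeps its last pose, push and grip.
It fails at once if the jar, lid, mug, bowl, can, spatula or pot is moved by more than 30 mm (distance of any of jar, lid, mug, bowl, can, spatula, pot from where it was at the start of the episode above 0.03 m).
It also fails if it takes over 42 s, if anything falls off the work surface, if the arm or the gripper's body presses on something with over 40 N, if the wrist force passes 120 N, or if a joint passes its speed limit or range.

## Robot

A 7-joint arm with a two-finger parallel gripper is mounted at the origin on the work surface. World frame = base frame: x ahead of the robot, y to its left, z up, the work surface at z = 0. Lengths are in m, angles in rad, forces in N, time in s.
With the tool pointing down it reaches from about 0.425 to 0.95 m from the base axis. Payload 4.7 kg.
Tool frame: the origin (TCP) lies at the very end of the fingers, on their centre line; the grasp point (between the pads) lies 19 mm behind it (r.grip_depth is the distance from the TCP to the grasp point, in m); z points along the fingers, y is the line along which they close (so a half turn about z gives the same grasp; the last joint's range is limited). The gripper opens to 85 mm and grips with 20 to 120 N. Pads are 22 mm wide; open, the fingers measure 114 mm over their backs; the gripper's body (76 mm by 85 mm) begins 54 mm behind the grasp point. The pads swing forward as they close: fully open they stand 13 mm farther back than shut.
Start: joints at [-1.19, 0.469, -0.049, 1.532, 0.024, 1.141, -0.082], TCP at [0.269, 0.619, 0.231] pointing down, gripper open.
Joint ranges: [-2.59, 2.59], [-0.33, 1.99], [-1.39, 1.29], [0.1, 2.45], [-1.04, 4.18], [0.21, 1.99], [-2.66, 2.66]. Speed limits (rad/s): [2.57, 2.57, 3.14, 3.14, 3.14, 3.14, 3.14].

## Interface

Orientations are given as a unit quaternion [x, y, z, w].
In Python, from cell import r, snapshot, calibration, silhouettes gives the robot as it stands. The module is installed in compiled form; this text tells all that it offers.
- The arm moves only by the tool step_arm, never from a script. Its argument "plan" is a list of rows, each a list of 7 numbers: the finger opening in mm, from 0 to 85.4, then the shift along the world's x, y, z in mm, then the turn, a rotation vector about the world's x, y, z in degrees. In form: [[hand, dx, dy, dz, wx, wy, wz], ...]. A call has 1 to 20 rows; each row shifts and turns the commanded pose from where the row before left it; what a row does not reach is not made up. A row lasts 1/12 s, in which the tool goes at most 41.7 mm and 7.16 degrees, less where a joint would pass 70% of its speed; a pose out of reach is approached as far as the arm can. A call with a gripper value outside its range is refused whole. The fingers move at their own pace and stop on an object; "force" is the grip in N (left out, the last holds). Time passes only in rows, so rows that do not move let the fingers close. It gives the time, the measured TCP pose, the force, the opening and the grip force at its end, in the units of the state.
- r.read_state(): the state, without advancing time (a new reading comes with each control period).
- snapshot(name): name is "scene" or "top" or "wrist"; returns (picture, depth): 384x512x3 uint8, red, green, blue; 384x512 float32, m along the optical axis (not along the pixel's ray), 0 where there is no reading.
- calibration(name): a dict with "camera_matrix" (3x3 intrinsics, pixels), "k1" (the pictures are not rectified: a ray, as slopes to the right and down, at radius r is drawn at 1 + k1 r^2 times it, then the intrinsics apply), "world_to_cam" (4x4, takes a point from world to camera coordinates). Camera axes: x right, y up, looking along -z (the intrinsics and any distortion apply to the point x, -y, -z); pixel columns grow to the right and rows downward; lengths in m; the calibration is good to about 2 mm. A picture is of the moment at which its call begins: read the wrist's pose just before it. calibration takes no time and is no camera call; for the wrist camera it gives the pose at the moment of the call.
- r.hand_in(): hands the job in; it is judged then, once.
Trained networks look in the newest picture that a camera, given by its name, has taken for a name from the list of things; names that differ only in an ending like _2 or _b are one class to them, and where a whole thing is asked for, a point or a joint stands for the part that bears it (a point fixed in the world has none). Each returns a list of dicts, best first, with "p" (0 to 1); they miss things now and then, are a little off and sometimes report something else, mostly with a low value. They report only what shows in the picture. A call takes as long as a camera call.
- silhouettes(camera, thing): "mask" (384x512 bool, what is visible of it) and "uv" ([column, row] in pixels, amid what is visible of it).
The state is a dict: "t": time; "qpos": joint angles; "qd": joint speeds; "joint_torque": joint torques, N m; "eef_pos": TCP position; "eef_rot": TCP orientation; "force": force on the tool from outside, world axes, zero at the start; "wrist_torque": the same for the moment, N m; "width": finger opening in m; "grasp_force": force on a finger pad.
Only numpy, scipy, OpenCV 4.12 (cv2) and the standard library are available. Lean on these libraries where they do the work, as an engineer would, in place of code of your own. Each camera call takes 0.05 s, during which the arm holds its last target. There are 200 camera calls.

## Working session

There is one attempt and no reset: what is moved stays moved. The work goes in short steps, Python scripts to look and compute and a tool call to move; the robot and the scene stay as the last step left them, time stands still between calls to the robot, and variables do not carry over. Pictures are saved under pics/ and viewed, at most 10 in all, crops included, and the job is handed in when it is done.

Besides the shell and the picture viewer there is one more tool, called after ">>>" by a JSON object that holds its "name" and its "arguments". step_arm: Moves the arm, as the interface text tells. Its arguments: {"type":"object","properties":{"plan":{"type":"array","items":{"type":"array","items":{"type":"number"}}},"force":{"type":"number"}},"required":["plan"]}

```bash
mkdir -p pics
cat > h.py <<'E'
import numpy as np, cv2
from cell import r, snapshot, calibration, silhouettes
def cloud(name,d,cal=None):
    c=cal or calibration(name); K=np.array(c["camera_matrix"]); k1=c["k1"]; T=np.linalg.inv(np.array(c["world_to_cam"]))
    H,W=d.shape; u,v=np.meshgrid(np.arange(W),np.arange(H))
    p=cv2.undistortPoints(np.stack([u,v],-1).reshape(-1,1,2).astype(float),K,np.array([k1,0,0,0.])).reshape(H,W,2)
    P=np.stack([p[...,0]*d,-p[...,1]*d,-d,np.ones_like(d)],-1)
    return (P@T.T)[...,:3]
E
python3 - <<'E'
from h import *
s=r.read_state(); print({k:np.round(v,3).tolist() for k,v in s.items()})
ims=[]
for n in ("scene","top"):
    im,d=snapshot(n); ims.append(im); X=cloud(n,d); np.save(n+'.npy',X)
    for t in ("panel","rod_unit","collar","button"):
        for m in silhouettes(n,t)[:2]:
            M=m["mask"]&(d>0); q=X[M]
            print(n,t,round(m["p"],2),np.round(m["uv"]),M.sum(),np.round(np.percentile(q,[3,50,97],axis=0),3).tolist() if len(q) else 0)
    cv2.imwrite(f'pics/{n}.png',im[:,:,::-1])
E
```

```text
{'t': 0.0, 'qpos': [-1.19, 0.469, -0.049, 1.534, 0.024, 1.141, -0.082], 'qd': [0.001, -0.002, -0.001, -0.002, -0.001, -0.001, -0.002], 'joint_torque': [-0.001, -51.031, -0.048, -23.772, 0.011, 0.007, -0.0], 'eef_pos': [0.269, 0.619, 0.23], 'eef_rot': [0.203, 0.979, -0.001, -0.0], 'force': [-0.999, 0.01, -1.23], 'wrist_torque': [0.054, 0.047, -0.012], 'grasp_force': 0.0, 'width': 0.085}
scene panel 0.57 [364. 173.] 8737 [[0.311, 0.26, 0.035], [0.592, 0.375, 0.147], [0.809, 0.431, 0.301]]
scene rod_unit 0.81 [341. 156.] 535 [[0.484, 0.206, 0.127], [0.526, 0.294, 0.165], [0.551, 0.373, 0.18]]
scene collar 0.5 [323. 163.] 233 [[0.52, 0.204, 0.142], [0.538, 0.239, 0.165], [0.554, 0.284, 0.173]]
scene collar 0.18 [206. 207.] 1122 [[0.466, -0.237, 0.002], [0.511, -0.177, 0.023], [0.583, -0.118, 0.056]]
scene button 0.16 [282. 229.] 716 [[0.654, 0.016, 0.001], [0.68, 0.059, 0.048], [0.734, 0.093, 0.094]]
top panel 0.85 [138. 196.] 9782 [[0.285, 0.246, 0.037], [0.516, 0.353, 0.133], [0.794, 0.419, 0.301]]
top rod_unit 0.88 [152. 198.] 795 [[0.476, 0.207, 0.145], [0.515, 0.316, 0.166], [0.545, 0.453, 0.181]]
top rod_unit 0.74 [301. 141.] 454 [[0.675, -0.174, 0.029], [0.696, -0.144, 0.099], [0.733, -0.116, 0.104]]
top collar 0.65 [179. 192.] 253 [[0.515, 0.203, 0.151], [0.528, 0.239, 0.167], [0.545, 0.277, 0.173]]
top button 0.25 [155. 199.] 831 [[0.476, 0.206, 0.138], [0.515, 0.317, 0.166], [0.544, 0.456, 0.181]]
```

View pics/scene.png

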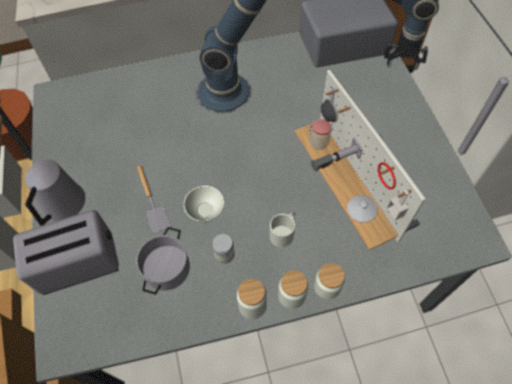

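View pics/top.png

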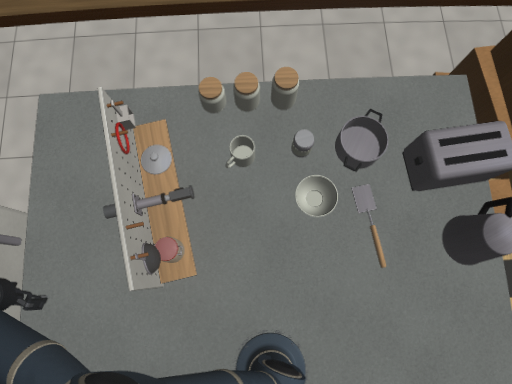

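```bash
cat > fit.py <<'E'
from h import *
for n in ("scene","top"):
    im,d=snapshot(n); X=cloud(n,d)
    M=silhouettes(n,"panel")[0]["mask"]&(d>0)
    q=X[M]; q=q[(q[:,2]>.06)&(q[:,2]<.29)]
    # line fit in xy of board front face, robust
    best=None; rng=np.random.default_rng(0)
    for _ in range(500):
        a,b=q[rng.integers(len(q),size=2),:2]; t=b-a
        if np.hypot(*t)<.1: continue
        nn=np.array([-t[1],t[0]])/np.hypot(*t); e=abs((q[:,:2]-a)@nn)<.003
        if best is None or e.sum()>best.sum(): best=e
    p=q[best]; vx,vy,x0,y0=cv2.fitLine(p[:,:2].astype(np.float32),cv2.DIST_HUBER,0,.01,.01).ravel()
    nn=np.array([-vy,vx]); nn*=np.sign(nn[1])
    off=nn@[x0,y0]; print(n,'panel inl',best.sum(),len(q),'into',nn.round(4),'off',off.round(4), 'yaw deg',np.degrees(np.arctan2(nn[1],nn[0])))
    yy=np.array([-nn[1],nn[0]])
    # all points in front of the board near the rod
    Y=X.reshape(-1,3)[(d>0).ravel()]; o=off-Y[:,:2]@nn; s=Y[:,:2]@yy
    k=(o>.02)&(o<.2)&(Y[:,2]>.12)&(Y[:,2]<.2)&(Y[:,0]>.47)&(Y[:,0]<.58)
    for a in np.arange(.02,.19,.01):
        j=k&(o>=a)&(o<a+.01)
        if j.sum()>3: print(' o',round(a,3),j.sum(),'s',np.percentile(s[j],[5,50,95]).round(4),'z',np.percentile(Y[j,2],[5,50,95]).round(4))
E
python3 fit.py
```

```text
Traceback (most recent call last):
  File "fit.py", line 13, in <module>
    p=q[best]; vx,vy,x0,y0=cv2.fitLine(p[:,:2].astype(np.float32),cv2.DIST_HUBER,0,.01,.01).ravel()
               ^^^^^^^^^^^
ValueError: too many values to unpack (expected 4)
```

```bash
sed -i 's/^    M=silh.*/    M=(d>0)\&(X[...,1]>.3)\&(X[...,0]>.25)\&(X[...,0]<.85)\&(X[...,1]<.5)/; s/(q\[:,2\]>.06)/(q[:,2]>.15)/' fit.py; python3 fit.py
```

```text
scene panel inl 2372 3786 into [-0.187   0.9824] off 0.2721 yaw deg 100.77742
 o 0.02 26 s [-0.5794 -0.5702 -0.5591] z [0.1516 0.164  0.1703]
 o 0.03 21 s [-0.58   -0.5712 -0.5576] z [0.1533 0.1619 0.1673]
 o 0.04 23 s [-0.5807 -0.5717 -0.5586] z [0.1545 0.1637 0.1688]
 o 0.05 22 s [-0.5804 -0.5742 -0.5593] z [0.1469 0.163  0.1708]
 o 0.06 19 s [-0.5813 -0.5744 -0.5617] z [0.1567 0.1638 0.1675]
 o 0.07 21 s [-0.5814 -0.574  -0.5621] z [0.1546 0.1667 0.1727]
 o 0.08 38 s [-0.5826 -0.5729 -0.5541] z [0.149  0.1608 0.1709]
 o 0.09 11 s [-0.5771 -0.5709 -0.5646] z [0.1539 0.1598 0.165 ]
 o 0.1 25 s [-0.5808 -0.574  -0.5563] z [0.1416 0.1646 0.1708]
 o 0.11 27 s [-0.5829 -0.5729 -0.558 ] z [0.1481 0.165  0.1715]
 o 0.12 30 s [-0.5872 -0.5785 -0.5594] z [0.1543 0.1665 0.172 ]
 o 0.13 30 s [-0.5855 -0.5764 -0.5574] z [0.1486 0.1676 0.1731]
 o 0.14 34 s [-0.5845 -0.578  -0.5594] z [0.142  0.1634 0.171 ]
 o 0.15 26 s [-0.581  -0.5733 -0.5588] z [0.1488 0.1672 0.174 ]
 o 0.16 40 s [-0.5866 -0.5721 -0.5546] z [0.1401 0.1639 0.1722]
 o 0.17 23 s [-0.5828 -0.5655 -0.5523] z [0.1376 0.1537 0.173 ]
[... 399 characters left out ...]
 0.07 31 s [-0.5744 -0.5615 -0.5518] z [0.1557 0.1649 0.1688]
 o 0.08 44 s [-0.5786 -0.562  -0.549 ] z [0.1536 0.1653 0.1699]
 o 0.09 21 s [-0.5693 -0.5628 -0.5556] z [0.1569 0.1606 0.1641]
 o 0.1 25 s [-0.5742 -0.5618 -0.552 ] z [0.1486 0.1657 0.1702]
 o 0.11 38 s [-0.5759 -0.5614 -0.5524] z [0.1505 0.1668 0.1707]
 o 0.12 42 s [-0.5818 -0.5647 -0.5523] z [0.1532 0.1677 0.1712]
 o 0.13 42 s [-0.582  -0.5639 -0.5521] z [0.1549 0.1673 0.1699]
 o 0.14 40 s [-0.5805 -0.5641 -0.5527] z [0.1524 0.1674 0.1701]
 o 0.15 35 s [-0.5761 -0.5608 -0.5528] z [0.146  0.1668 0.1697]
 o 0.16 41 s [-0.5785 -0.5622 -0.5465] z [0.1533 0.1693 0.1751]
 o 0.17 18 s [-0.5792 -0.5651 -0.549 ] z [0.1393 0.157  0.1688]
```

>>> {"name": "step_arm", "arguments": {"plan": [[85,0,0,38,0,0,0],[85,0,0,38,0,0,0],[85,0,0,38,0,0,0],[85,0,0,38,0,0,0],[85,16.2,-23.6,0,0,0,-3.5],[85,16.2,-23.6,0,0,0,-3.5],[85,16.2,-23.6,0,0,0,-3.5],[85,16.2,-23.6,0,0,0,-3.5],[85,16.2,-23.6,0,0,0,-3.5],[85,16.2,-23.6,0,0,0,-3.5],[85,16.2,-23.6,0,0,0,-3.5],[85,16.2,-23.6,0,0,0,-3.5],[85,16.2,-23.6,0,0,0,-3.5],[85,16.2,-23.6,0,0,0,-3.5],[85,16.2,-23.6,0,0,0,-3.5],[85,16.2,-23.6,0,0,0,-3.5],[85,16.2,-23.6,0,0,0,-3.5],[85,16.2,-23.6,0,0,0,-3.5],[85,16.2,-23.6,0,0,0,-3.5],[85,16.2,-23.6,0,0,0,-3.5]], "force": 40}}

```text
t: 2.37
eef_pos: [0.5287, 0.2403, 0.3836]
eef_rot: [0.64, 0.768, 0.0, 0.0]
force: [0.8, 0.8, -0.5]
width: 0.0848
grasp_force: 0.0
```

```bash
cat > look.py <<'E'
from h import *
import sys
cal=calibration("wrist"); s=r.read_state(); im,d=snapshot("wrist"); X=cloud("wrist",d,cal)
R=s["eef_rot"]; print(s["t"],np.round(s["eef_pos"],4),np.round(R,4),"tool y deg",np.degrees(np.arctan2(R[1]**2-R[0]**2,2*R[0]*R[1])))
n=np.array([-.1853,.9827]); yy=np.array([-n[1],n[0]])
Y=X.reshape(-1,3)[(d>0).ravel()]; o=.2721-Y[:,:2]@n; sd=Y[:,:2]@yy
k=(Y[:,2]>.12)&(Y[:,2]<.2)&(abs(sd+.5635)<.04)
for a in np.arange(.02,.19,.01):
    j=k&(o>=a)&(o<a+.01)
    if j.sum()>3: print(' o',round(a,3),j.sum(),'s',np.percentile(sd[j],[3,50,97]).round(4),'z',np.percentile(Y[j,2],[5,50,95]).round(4))
cv2.imwrite(f'pics/{sys.argv[1]}.png',im[:,:,::-1])
E
python3 look.py w1
```

```text
2.3667 [0.5287 0.2403 0.3836] [6.404e-01 7.680e-01 4.000e-04 0.000e+00] tool y deg 10.354944581567633
 o 0.02 291 s [-0.5783 -0.5653 -0.5523] z [0.1583 0.1651 0.1674]
 o 0.03 292 s [-0.5784 -0.5652 -0.552 ] z [0.1583 0.1651 0.1674]
 o 0.04 272 s [-0.5784 -0.5652 -0.5529] z [0.1584 0.1651 0.1675]
 o 0.05 278 s [-0.5785 -0.5661 -0.5528] z [0.1588 0.1654 0.1675]
 o 0.06 260 s [-0.5785 -0.5656 -0.5526] z [0.1585 0.1651 0.1678]
 o 0.07 269 s [-0.5786 -0.566  -0.5524] z [0.1582 0.1654 0.1683]
 o 0.08 282 s [-0.5807 -0.5649 -0.5501] z [0.158  0.1669 0.1701]
 o 0.09 144 s [-0.5734 -0.5659 -0.5574] z [0.1566 0.1606 0.1628]
 o 0.1 251 s [-0.5773 -0.5658 -0.5538] z [0.158  0.1671 0.1688]
 o 0.11 228 s [-0.5801 -0.5658 -0.5531] z [0.1625 0.1677 0.1691]
 o 0.12 290 s [-0.583  -0.5679 -0.5536] z [0.1616 0.1676 0.1693]
 o 0.13 272 s [-0.584  -0.5683 -0.5529] z [0.1616 0.1676 0.1691]
 o 0.14 248 s [-0.5831 -0.5667 -0.5527] z [0.1618 0.1676 0.169 ]
 o 0.15 209 s [-0.5775 -0.5655 -0.5535] z [0.1664 0.1679 0.1694]
 o 0.16 355 s [-0.5844 -0.5655 -0.5466] z [0.1504 0.1679 0.1736]
 o 0.17 14 s [-0.5829 -0.5649 -0.546 ] z [0.1588 0.1708 0.1732]
```

View pics/w1.png

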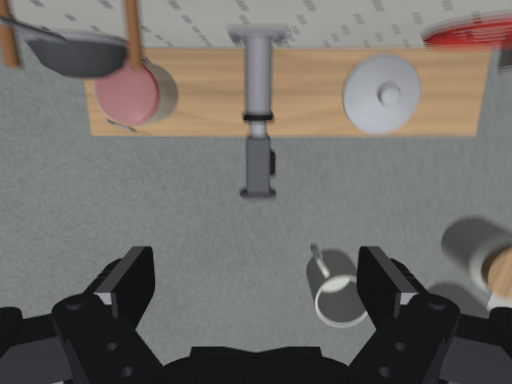

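>>> {"name": "step_arm", "arguments": {"plan": [[85,1.2,1.2,-30,0,0,0.3],[85,0,0,-35,0,0,0],[85,0,0,-35,0,0,0],[85,0,0,-35,0,0,0],[85,0,0,-35,0,0,0],[85,0,0,-30,0,0,0],[85,0,0,-25,0,0,0],[85,0,0,-15,0,0,0],[85,0,0,-10,0,0,0],[85,0,0,0,0,0,0],[85,0,0,0,0,0,0]]}}

```text
t: 3.33
eef_pos: [0.5296, 0.243, 0.1337]
eef_rot: [0.637, 0.771, 0.0, 0.0]
force: [-0.1, 0.2, 1.3]
width: 0.0853
grasp_force: 0.0
```

```bash
python3 look.py w2 | sed -n '1p;8,20p'; python3 -c "from cell import r;print(r.grip_depth)"
```

```text
3.3333 [0.5296 0.243  0.1337] [6.372e-01 7.707e-01 2.000e-04 1.000e-04] tool y deg 10.829233730342079
 o 0.09 1278 s [-0.5738 -0.5657 -0.5577] z [0.1565 0.1608 0.1625]
 o 0.1 2525 s [-0.5775 -0.5657 -0.554 ] z [0.1539 0.167  0.1686]
 o 0.11 2215 s [-0.5822 -0.5658 -0.525 ] z [0.1595 0.1679 0.197 ]
 o 0.12 2241 s [-0.5834 -0.5679 -0.5528] z [0.162  0.1677 0.169 ]
 o 0.13 2019 s [-0.5833 -0.568  -0.5537] z [0.1623 0.1678 0.1688]
 o 0.14 1757 s [-0.5824 -0.5669 -0.5538] z [0.1627 0.1678 0.1688]
 o 0.15 814 s [-0.5775 -0.5658 -0.5537] z [0.1664 0.1678 0.1687]
 o 0.16 408 s [-0.585  -0.5511 -0.546 ] z [0.1439 0.151  0.1551]
0.0187
```

View pics/w2.png

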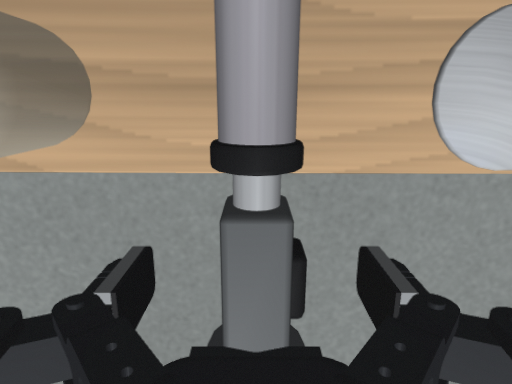

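>>> {"name": "step_arm", "arguments": {"plan": [[60,0,-1.3,0,0,0,0],[45,0,0,0,0,0,0],[36,0,0,0,0,0,0],[30,0,0,0,0,0,0],[20,0,0,0,0,0,0],[15,0,0,0,0,0,0],[15,0,0,0,0,0,0],[15,0,0,0,0,0,0],[15,0,0,0,0,0,0],[15,0,0,0,0,0,0]], "force": 60}}

```text
t: 4.22
eef_pos: [0.5301, 0.2417, 0.1346]
eef_rot: [0.637, 0.77, 0.001, 0.0]
force: [-0.3, -0.5, 4.5]
width: 0.0253
grasp_force: 59.1
```

>>> {"name": "step_arm", "arguments": {"plan": [[15,0.9,-4.9,0,0,0,0],[15,0.9,-4.9,0,0,0,0],[15,0.9,-4.9,0,0,0,0],[15,0.9,-4.9,0,0,0,0],[15,1,-4.9,0,0,0,0],[15,0.9,-4.9,0,0,0,0]]}}

```text
t: 4.72
eef_pos: [0.5353, 0.214, 0.1346]
eef_rot: [0.637, 0.771, 0.002, -0.001]
force: [-1.2, 5.0, 6.5]
width: 0.0255
grasp_force: 59.3
```

>>> {"name": "step_arm", "arguments": {"plan": [[15,0.9,-4.9,0,0,0,0],[15,0.9,-4.9,0,0,0,0],[15,0.9,-4.9,0,0,0,0],[15,0.9,-4.9,0,0,0,0],[15,1,-4.9,0,0,0,0],[15,0.9,-4.9,0,0,0,0],[15,0.9,-4.9,0,0,0,0],[15,0.9,-4.9,0,0,0,0],[15,1,-4.9,0,0,0,0],[15,0,0,0,0,0,0],[15,0,0,0,0,0,0]]}}

```text
t: 5.63
eef_pos: [0.5437, 0.1691, 0.1345]
eef_rot: [0.637, 0.771, 0.002, -0.0]
force: [-1.0, 3.0, 6.6]
width: 0.0259
grasp_force: 59.3
```

>>> {"name": "step_arm", "arguments": {"plan": [[15,0.6,-2.9,0,0,0,0],[15,0.6,-2.9,0,0,0,0],[15,0.5,-2.9,0,0,0,0],[15,0,0,0,0,0,0],[15,0,0,0,0,0,0]]}}

```text
t: 6.05
eef_pos: [0.5453, 0.1607, 0.1346]
eef_rot: [0.637, 0.771, 0.002, -0.0]
force: [-2.0, 2.8, 6.1]
width: 0.0256
grasp_force: 59.3
```

>>> {"name": "step_arm", "arguments": {"plan": [[15,0.4,-2,0,0,0,0],[15,0.4,-2,0,0,0,0],[15,0,0,0,0,0,0]]}}

```text
t: 6.3
eef_pos: [0.546, 0.157, 0.1346]
eef_rot: [0.637, 0.771, 0.002, -0.0]
force: [-1.6, 4.6, 7.4]
width: 0.0256
grasp_force: 59.3
```

>>> {"name": "step_arm", "arguments": {"plan": [[15,0.4,-2,0,0,0,0],[15,0.4,-2,0,0,0,0],[15,0,0,0,0,0,0]]}}

```text
t: 6.55
eef_pos: [0.5464, 0.1549, 0.1346]
eef_rot: [0.637, 0.771, 0.002, -0.001]
force: [-1.8, 8.5, 6.8]
width: 0.0254
grasp_force: 59.3
```

>>> {"name": "step_arm", "arguments": {"plan": [[15,0.2,-1,0,0,0,0],[15,0.2,-1,0,0,0,0],[15,0,0,0,0,0,0]]}}

```text
t: 6.8
eef_pos: [0.5465, 0.1542, 0.1345]
eef_rot: [0.637, 0.771, 0.003, -0.002]
force: [-2.9, 11.3, 6.7]
width: 0.0253
grasp_force: 59.4
```

>>> {"name": "step_arm", "arguments": {"plan": [[15,0.2,-1,0,0,0,0],[15,0.2,-1,0,0,0,0],[15,0,0,0,0,0,0],[15,0,0,0,0,0,0]]}}

```text
t: 7.13
eef_pos: [0.5467, 0.1534, 0.1345]
eef_rot: [0.636, 0.771, 0.003, -0.002]
force: [-2.5, 10.4, 6.4]
width: 0.0253
grasp_force: 59.4
```

>>> {"name": "step_arm", "arguments": {"plan": [[15,0.3,-1.5,0,0,0,0],[15,0.3,-1.5,0,0,0,0],[15,0.2,-1,0,0,0,0],[15,0,0,0,0,0,0],[15,0,0,0,0,0,0],[15,0,0,0,0,0,0]]}}

```text
t: 7.63
eef_pos: [0.547, 0.1516, 0.1346]
eef_rot: [0.636, 0.772, 0.004, -0.003]
force: [-4.4, 16.2, 6.8]
width: 0.0251
grasp_force: 59.3
```

```bash
python3 look.py w3 | sed -n '1p'
```

```text
7.6333 [0.547  0.1516 0.1346] [ 0.6359  0.7718  0.0039 -0.0035] tool y deg 11.024586427748051
```

View pics/w3.png

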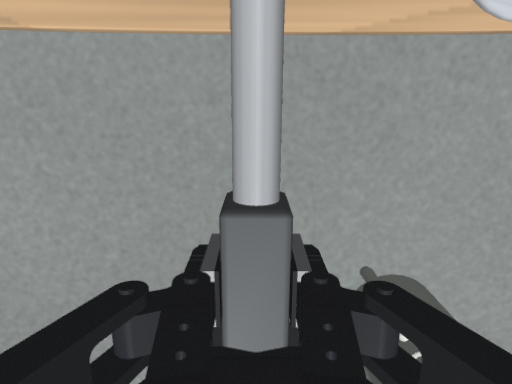

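The collar sits between the pads as before: its rear edge is near row 205, against about 210 before the pull, so it hasn't slipped. The pull has risen steadily to about 17 N against a stop roughly 88 mm out, so I'm handing in.

```bash
python3 -c "
from h import *
s=r.read_state();print(s['force'],s['eef_pos'],s['grasp_force']);print(r.hand_in())"
```

```text
[-4.88213551 15.27183737  7.53101904] [0.54700664 0.15161207 0.13454368] 59.34340484440327
the job is handed in; nothing more can be done
None
```

I squeezed the button and pulled the rod past its first stop to its second, about 88 mm out. I handed the job in at about 7.7 s, still gripping the collar at 59 N and pulling with about 16 N; the hand-in returned no verdict, and I did not check the bystanders' positions afterwards.

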